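# Set up the telescoping lens arm over the culture dish

## Task

Swing the lens stand's outrigger leg (the one with the orange knob) all the way out until it clicks into its end stop. Then squeeze the grip of the telescoping arm so that its green lock button is pressed in, draw the arm out until its pointer stands over the red clip on the scale, and finish while still holding the arm there (it springs back if let go). Do not draw the arm out before the leg is seated, and leave the dish, bottles and other loose things where they are.

Things in the scene. Friction and masses are not known exactly. Their poses are not given: they have to be found in the camera images.
- stand: Lens stand, bolted down: grey base plate 120 x 160 x 16 mm (origin under its centre, on the bench), steel post, aluminium sleeve 26 x 26 mm along its y, y -60 to 90 mm, 115 mm up. The arm slides out of it along the stand's -y. White rule with 10 mm ticks beside the arm: x -43 to -25, y -52 to -252 mm, top 100 mm up. The leg is on the -x side, towards the robot.
- boom (a joint): Extension of the telescoping arm in m: 0 home (locked), up to 0.17, along the stand's -y. A spring pulls it home with 3 to 5 N (friction 1 N more). At home a catch stops it from moving out unless the lock button is held in by more than about 4 mm; once out it slides freely; let go, it stops against the catch about 9 mm from home.
- boom_grip (a point): Squeeze point on the arm's black upright grip block (yellow band on top), 148 mm up at the button's height, moves with the arm; axes as the stand's. Block 36 mm in x, 26 in y, 104 to 166 mm up; 42 mm wide in x with the button (this point halfway). Squeeze along x from above, a finger on the button, the other opposite. Lens ring (76 mm wide, top 116 mm up) centred 80 mm beyond in -y.
- lock_button (a joint): Travel of the green round lock button (18 mm diameter) in the -x face of the grip block, in m: 0 out, 0.006 fully in (flush with the block), pressed along the stand's +x. Spring: 1.4 N at the start, 5.6 N fully in. It pops out again when not pressed.
- pointer (a point): Tip of the arm's thin steel pointer (3 mm wide), 105 mm above the bench over the middle of the rule; moves with the arm, same y as the grip's centre.
- mark: Red clip fixed on the white rule, 10 mm long along the rule (y), 22 mm wide; origin at its centre on the rule's top face, axes as the stand's. It lies 51 to 119 mm along -y from where the pointer starts. The pointer passes freely 3 mm above it.
- brace (a joint): Angle of the outrigger leg in rad about the vertical, counter-clockwise from above: 0 folded (leg points along the stand's +y), 2.1 its end stop. A spring-ball detent must be passed between about 1.65 and 1.9 (about 2 N at the knob); past it the leg is drawn on to the stop at 2.1 and stays there. Otherwise it stays where left (friction about 0.4 N at the knob).
- brace_knob (a point): Middle of the orange upright round knob on the leg's end: 18 mm diameter, from 24 to 54 mm above the bench, this point 39 mm above it. On a 26 mm wide foot pad whose top is 19 mm above the bench. Stiff, it does not turn on the leg. Circles about brace_hinge at 110 mm.
- brace_hinge (a point): Point on the leg's vertical hinge axis, 14 mm above the bench, at x = -90, y = -50 mm of the stand.
- petri_dish: Culture dish, 89 mm diameter, 12 mm high, loose on the bench under the lens's path. Bystander; origin under its centre.
- dropper_amber: Amber dropper bottle, 36 mm diameter, 97 mm high, loose bystander; origin under its centre.
- dropper_pink: Pink dropper bottle with black bulb, 36 mm diameter, 97 mm high, loose bystander; origin under its centre.
- lab_timer: White timer, 70 x 62 x 15 mm, loose bystander; origin under its centre.
- cover_slip_box: Small white box, 32 x 32 x 19 mm, loose bystander; origin under its centre.
- flask: Conical flask with cork, 60 mm diameter, 108 mm high, loose bystander; origin under its centre.

How it is judged:
By the outcome, as a careful person would: the job done as asked, in the order asked, and still so for the second after the job is handed in, while the arm keeps its last pose, push and grip.
It also fails if it takes over 53 s, if anything falls off the work surface, if the arm or the gripper's body presses on something with over 40 N, if the wrist force passes 120 N, or if a joint passes its speed limit or range.

## Robot

A 6-joint arm with a two-finger parallel gripper is mounted at the origin on a cart in front of the work surface, level with it; the furniture and walls round the work are solid. World frame = base frame: x ahead of the robot, y to its left, z up, the work surface at z = 0. Lengths are in m, angles in degrees, forces in N, time in s.
With the tool pointing down it reaches from about 0.325 to 0.85 m from the base axis. Payload 15.5 kg.
Tool frame: the origin (TCP) lies midway between the tips of the shut fingers; the grasp point (between the pads) lies 19 mm behind it; y points along the fingers, x is the direction in which the jaws open and shut, and the axes are right-handed (so a half turn about y gives the same grasp; the last joint's range is limited). The gripper opens to 91 mm and grips with 3 to 60 N. Pads are 32 mm wide; open, the fingers measure 118 mm over their backs; the gripper's body (76 mm by 178 mm) begins 60 mm behind the grasp point.
Start: joints at [60.132, 28.281, 77.091, -0, 74.628, -5.472], TCP at [0.258, 0.569, 0.214] pointing down, gripper open.
Joint ranges: [-166.48, 166.48], [-47.26, 123.95], [12.59, 153.08], [-70.14, 250.14], [6.76, 159.57], [-176.63, 176.63]. Speed limits (degrees/s): [108.29, 108.29, 147.25, 172.46, 172.46, 172.46].

## Interface

Orientations are given as a 3x3 rotation matrix whose columns are the frame's x, y, z axes.
In Python, from bench import ctrl gives the robot as it stands. The module is installed in compiled form; this text tells all that it offers. Calls block until the motion is done:
- ctrl.goto(position, orientation): joint-space move of the TCP to a pose.
- ctrl.move_l(position, vel=0.15, ori=None, contact_N=None): straight line of the TCP; ori=None keeps the orientation; vel is the mean speed in m/s. With contact_N (N) it stops when the force on the tool has changed by that much, and returns True; else False.
- ctrl.movej(angles): joint-space move.
- ctrl.command_gripper(opening): opening from 0.0 (shut) to 1.0 (fully open); the grip force is fixed at half the most; returns when the fingers have stopped.
- ctrl.sleep(seconds).
- ctrl.ik(position, orientation): joint angles nearest the present ones, or None.
- ctrl.read_camera(name): name is "scene" or "top" or "wrist"; returns the picture (420x560x3 uint8, blue, green, red); there is no depth.
- ctrl.camera_params(name): a dict with "fx", "fy", "cx", "cy" (pixels), "pose" (4x4, takes a point from camera to world coordinates); the wrist camera has in their place "T_tool_cam" (4x4, takes a point from camera to tool coordinates, whose origin is the TCP and whose axes are the tool frame's). Camera axes: x right, y up, looking along -z (the intrinsics and any distortion apply to the point x, -y, -z); pixel columns grow to the right and rows downward; lengths in m; the calibration is good to about 2 mm. A picture is of the moment at which its call begins: read the wrist's pose just before it. camera_params takes no time and is no camera call.
A pose or a line that the arm cannot do raises ctrl.MotionError and nothing moves.
- ctrl.sign_off(): hands the job in, once; it reports no verdict.
Readings, each from a call of its own:
- ctrl.current_t(): time.
- ctrl.current_q(): joint angles.
- ctrl.current_dq(): joint speeds.
- ctrl.current_effort(): joint torques, N m.
- ctrl.current_tool_pos(): TCP position.
- ctrl.current_eef_rot(): TCP orientation.
- ctrl.current_contact_force(): force on the tool from outside, world axes, zero at the start.
- ctrl.current_wrist_torque(): the same for the moment, N m.
- ctrl.current_grip_width(): opening from 0.0 (shut) to 1.0 (fully open).
Only numpy, scipy, OpenCV 4.12 (cv2) and the standard library are available. Lean on these libraries where they do the work, as an engineer would, in place of code of your own. Each camera call takes 0.05 s, during which the arm holds its last target.

## Working session

There is one attempt and no reset: what is moved stays moved. The work goes in short steps, each a Python script; the robot and the scene stay as the last script left them, time stands still between calls to the robot, and variables do not carry over. Pictures are saved under pics/ and viewed, and the job is handed in when it is done.

```bash
mkdir -p pics; python3 - <<'E'
from bench import ctrl
import cv2
for n in ("scene","top","wrist"):
    cv2.imwrite(f"pics/a_{n}.png",ctrl.read_camera(n))
    p=ctrl.camera_params(n); print(n,p)
print(ctrl.current_t(),ctrl.current_tool_pos(),ctrl.current_eef_rot(),ctrl.current_grip_width())
E
```

```text
scene {'fx': 437.02516032266885, 'fy': 437.02516032266885, 'cx': 279.05700679077415, 'cy': 211.47747341825084, 'pose': array([[ 0.42944842,  0.68449198, -0.58910506, -0.241249  ],
       [-0.90291883,  0.31268418, -0.29490029, -0.40612399],
       [-0.01765305,  0.65855852,  0.75232243,  1.07824015],
       [ 0.        ,  0.        ,  0.        ,  1.        ]])}
top {'fx': 521.664795129647, 'fy': 521.664795129647, 'cx': 278.9376141120228, 'cy': 211.18547254731288, 'pose': array([[-0.00501333,  0.98562571, -0.16886926,  0.27434142],
       [-0.99997778, -0.00419909,  0.00517846, -0.01337007],
       [ 0.00439492,  0.16889147,  0.98562486,  1.67979892],
       [ 0.        ,  0.        ,  0.        ,  1.        ]])}
wrist {'fx': 334.18789472915734, 'fy': 334.18789472915734, 'cx': 282.6114992751304, 'cy': 212.4706313707976, 'T_tool_cam': array([[ 9.99999773e-01,  1.71526883e-04, -6.50910226e-04,
         2.76288220e-04],
       [-6.72846714e-04,  2.82821648e-01, -9.59172280e-01,
        -1.70738856e-01],
       [ 1.95676713e-05,  9.59172501e-01,  2.82821700e-01,
         8.02042662e-02],
       [ 0.00000000e+00,  0.00000000e+00,  0.00000000e+00,
         1.00000000e+00]])}
0.15 [0.25798827 0.56895301 0.21351434] [[ 4.13014331e-01 -4.58915417e-04 -9.10724411e-01]
 [ 9.10724105e-01 -7.53452384e-04  4.13014572e-01]
 [-8.75726233e-04 -9.99999611e-01  1.06758700e-04]] 1.0009733009513966
```

View pics/a_scene.png

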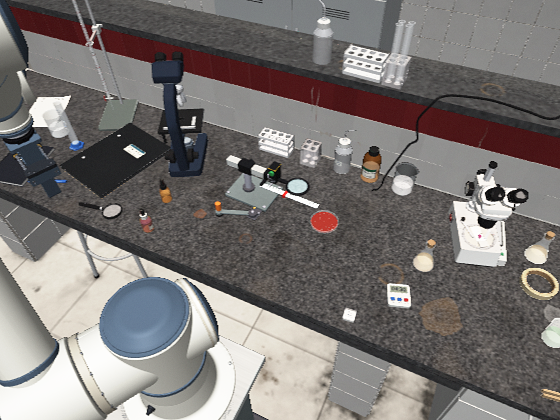

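View pics/a_top.png

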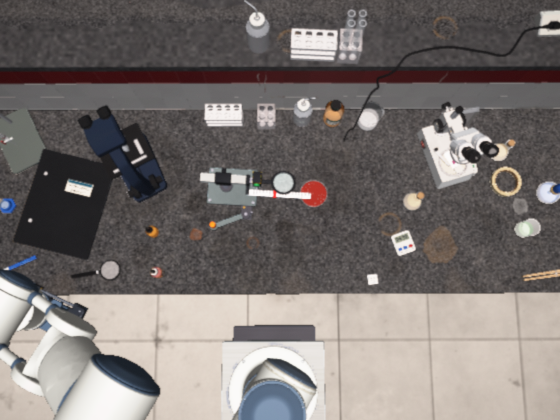

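View pics/a_wrist.png

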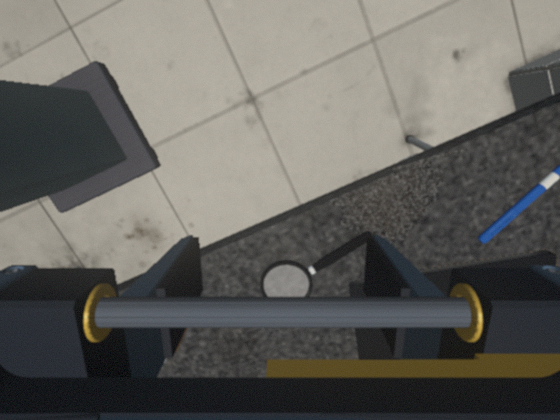

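The scene and top pictures show the stand at about top pixel (232,187), with the orange knob near (212,225), the green button near (257,184) and the red clip near (275,194). I'll enlarge these.

```bash
python3 - <<'E'
import cv2
a=cv2.imread("pics/a_top.png")[155:245,190:335]; cv2.imwrite("pics/b_top.png",cv2.resize(a,None,fx=5.5,fy=5.5,interpolation=cv2.INTER_CUBIC))
a=cv2.imread("pics/a_scene.png")[145:245,205:345]; cv2.imwrite("pics/b_scene.png",cv2.resize(a,None,fx=5.5,fy=5.5,interpolation=cv2.INTER_CUBIC))
E
```

```text
(no output)
```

View pics/b_top.png

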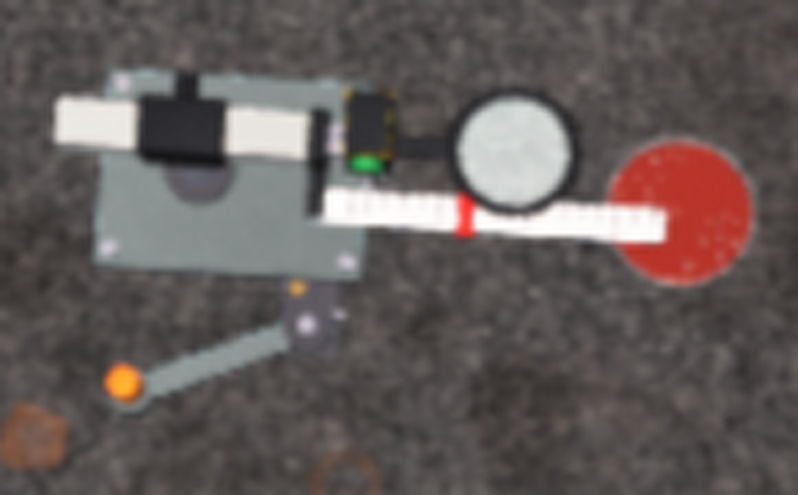

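View pics/b_scene.png

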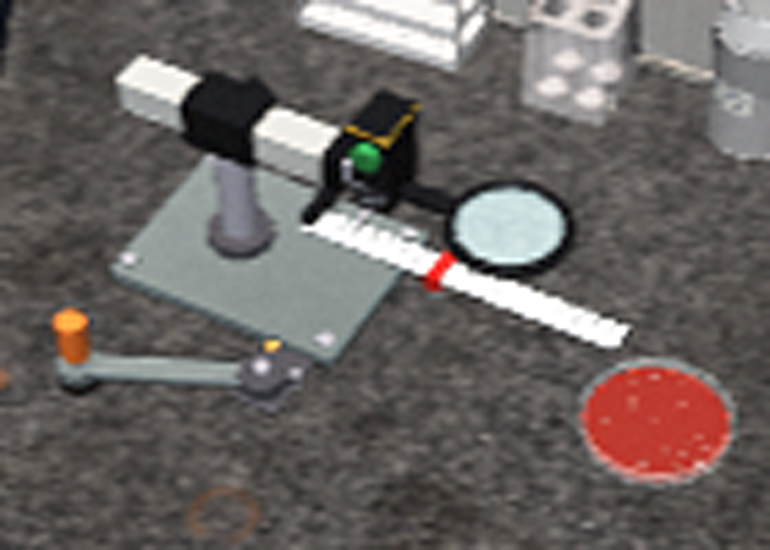

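```bash
cat > h.py <<'E'
import numpy as np
from scipy.optimize import least_squares
def proj(cp,P,pose=None):
    T=cp["pose"] if pose is None else pose
    c=(np.atleast_2d(P)-T[:3,3])@T[:3,:3]
    return np.c_[cp["cx"]+cp["fx"]*c[:,0]/-c[:,2], cp["cy"]-cp["fy"]*c[:,1]/-c[:,2]]
def onz(cp,uv,z,pose=None):
    T=cp["pose"] if pose is None else pose
    d=T[:3,:3]@np.array([(uv[0]-cp["cx"])/cp["fx"],-(uv[1]-cp["cy"])/cp["fy"],-1])
    return T[:3,3]+d*(z-T[2,3])/d[2]
E
python3 - <<'E'
from h import *
from bench import ctrl
ct,cs=ctrl.camera_params("top"),ctrl.camera_params("scene")
ft=lambda u:np.array(u)/5.5+np.array([190,155])-.41
fs=lambda u:np.array(u)/5.5+np.array([205,145])-.41
T=[((-60,80,16),(95,263)),((-60,-80,16),(360,278)),((60,80,16),(106,70)),((-25,-52,100),(325,186)),((-43,-52,100),(321,220)),((-25,-252,100),(667,208)),((-43,-252,100),(664,243))]
S=[((-60,80,16),(113,268)),((-60,-80,16),(335,361)),((-25,-252,100),(632,325)),((-43,-252,100),(610,346))]
def W(p,m):
    c,s=np.cos(p[2]),np.sin(p[2]); m=np.array(m)/1000
    return np.array([p[0]+c*m[0]-s*m[1],p[1]+s*m[0]+c*m[1],m[2]])
def res(p,which):
    r=[]
    if 't' in which: r+= [proj(ct,W(p,m))[0]-ft(u) for m,u in T]
    if 's' in which: r+= [proj(cs,W(p,m))[0]-fs(u) for m,u in S]
    return np.concatenate(r)
for w in ('t','s','ts'):
    f=least_squares(res,[0.55,0.08,0],args=(w,)); print(w,f.x,np.round(f.fun.reshape(-1,2),1).tolist())
p=f.x
for nm,u,v,z in (("knobtop",(124,381),(70,319),.054),("dish",(681,212),(657,422),.012),("mark",(466,215),(440,271),.1),("button",(366,163),(366,157),.148),("hinge",(307,322),(262,366),.022)):
    a,b=onz(ct,ft(u),z),onz(cs,fs(v),z)
    R=np.array([[np.cos(p[2]),np.sin(p[2])],[-np.sin(p[2]),np.cos(p[2])]])
    print(nm,a,b,"stand:",R@(a[:2]-p[:2]),R@(b[:2]-p[:2]))
print("hinge",W(p,(-90,-50,14)))
for nm,m in (("grip?",(0,-95,148)),): print(W(p,m))
E
```

```text
t [ 0.64352593  0.12773393 -0.061112  ] [[0.1, 0.2], [1.1, 0.3], [1.0, -0.6], [-1.9, 0.5], [-1.5, 0.0], [0.5, 0.1], [0.8, -0.6]]
s [ 0.64377586  0.12987013 -0.06558747] [[-0.8, -0.4], [-0.2, -0.5], [-0.3, 0.3], [1.1, 0.4]]
ts [ 0.64353487  0.128467   -0.06338294] [[-0.2, 0.2], [0.9, 0.3], [0.8, -0.6], [-2.1, 0.5], [-1.8, 0.0], [0.2, 0.3], [0.5, -0.4], [-0.5, -0.2], [0.2, -0.3], [0.2, 0.4], [1.6, 0.5]]
knobtop [0.51331107 0.18852492 0.054     ] [0.51306313 0.19027757 0.054     ] stand: [-0.13376641  0.05168888] [-0.13412486  0.05342231]
dish [ 0.61938316 -0.13494481  0.012     ] [ 0.61552454 -0.13585979  0.012     ] stand: [-0.00741857 -0.26441265] [-0.01121149 -0.2655702 ]
mark [ 0.59995286 -0.00766769  0.1       ] [ 0.59703209 -0.00718657  0.1       ] stand: [-0.03487165 -0.13862183] [-0.03781704 -0.13832668]
button [0.61927767 0.04669534 0.148     ] [0.61817338 0.04772364 0.148     ] stand: [-0.01902903 -0.08314393] [-0.02019624 -0.08218764]
hinge [0.55246301 0.08595905 0.022     ] [0.55125869 0.08712732 0.022     ] stand: [-0.0881965  -0.04819113] [-0.0894724  -0.04710149]
hinge [0.55054856 0.08426805 0.014     ]
[0.63751752 0.03365776 0.148     ]
```

```bash
cat >> h.py <<'E'
P=np.array([0.6436,0.1284,-0.0634])  # stand pose
def W(m,p=P):
    c,s=np.cos(p[2]),np.sin(p[2])
    return np.array([p[0]+c*m[0]-s*m[1],p[1]+s*m[0]+c*m[1],m[2]])
def ori(deg):
    a=np.radians(deg); x=np.array([np.cos(a),np.sin(a),0]); y=np.array([0,0,-1.])
    return np.c_[x,y,np.cross(x,y)]
def wpose(ctrl):
    T=np.eye(4);T[:3,:3]=ctrl.current_eef_rot();T[:3,3]=ctrl.current_tool_pos()
    return T@ctrl.camera_params("wrist")["T_tool_cam"]
def knob(th,z): return W((-.09-.11*np.sin(th),-.05+.11*np.cos(th),z))
YAW=np.degrees(P[2])
E
python3 - <<'E'
from h import *
from bench import ctrl
import cv2
th=0.41
o=ori(np.degrees(th)+YAW)
ctrl.goto(knob(th,.17),o)
T=wpose(ctrl); im=ctrl.read_camera("wrist"); np.save("T1.npy",T)
cv2.imwrite("pics/c_wrist.png",im)
cp=ctrl.camera_params("wrist")
print(ctrl.current_t(),ctrl.current_tool_pos(),ctrl.current_q(),knob(th,.054))
for n,m in (("knobtop",knob(th,.054)),("hinge",W((-.09,-.05,.022))),("c1",W((-.06,.08,.016))),("c2",W((-.06,-.08,.016)))): print(n,proj(cp,m,T))
E
```

```text
1.8833 [0.51310985 0.18859277 0.17009889] [ 1.39163589e+01  2.48165498e+01  9.13886901e+01  9.34331108e-03
  6.37795453e+01 -6.03638569e+00] [0.51324573 0.18766128 0.054     ]
knobtop [[282.05718707 209.05422678]]
hinge [[282.0089303  299.23661569]]
c1 [[361.16096387 201.45275366]]
c2 [[295.78393994 327.44055887]]
```

View pics/c_wrist.png

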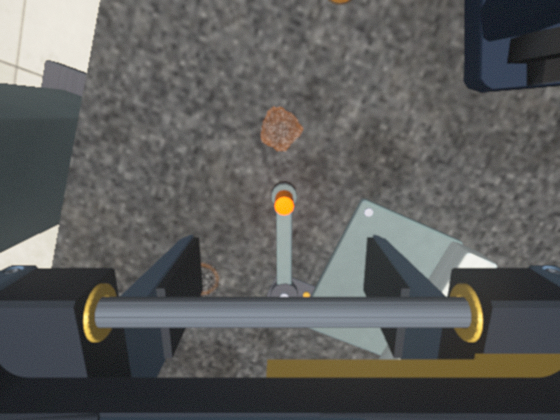

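The wrist view puts the knob top at (284,205), where the model predicts (282,209), and the plate corner at (363,200) against (361,201). They agree to about 1–2 mm, so I'll grasp and swing.

```bash
python3 - <<'E'
from h import *
from bench import ctrl
import cv2
th=0.41
ctrl.move_l(knob(th,.031)+np.array([0,.001,0]),vel=.12,contact_N=8)
print(ctrl.current_t(),ctrl.current_tool_pos(),ctrl.current_contact_force())
ctrl.command_gripper(0.0)
print(ctrl.current_grip_width()*91,ctrl.current_contact_force(),ctrl.current_t())
for t in np.linspace(th,1.35,5)[1:]:
    ctrl.move_l(knob(t,.031),vel=.12,ori=ori(np.degrees(t)+YAW))
    print(round(t,2),ctrl.current_contact_force().round(1),round(ctrl.current_grip_width()*91,1),ctrl.current_t())
T=wpose(ctrl);im=ctrl.read_camera("wrist");cv2.imwrite("pics/d_wrist.png",im)
E
```

```text
3.1917 [0.513646   0.18877065 0.0315908 ] [ 0.33296757  0.29040066 -0.13189803]
17.335357579400267 [-0.09642179 -0.80266227 -0.55576636] 4.3083
0.64 [-2.6  5.4 -0.5] 17.1 4.6917
0.88 [-0.1  1.5 -1.4] 17.1 5.075
1.12 [ 3.2 -0.4 -2.6] 17.2 5.4583
1.35 [ 5.8 -0.4 -4.4] 17.5 5.8417
```

View pics/d_wrist.png

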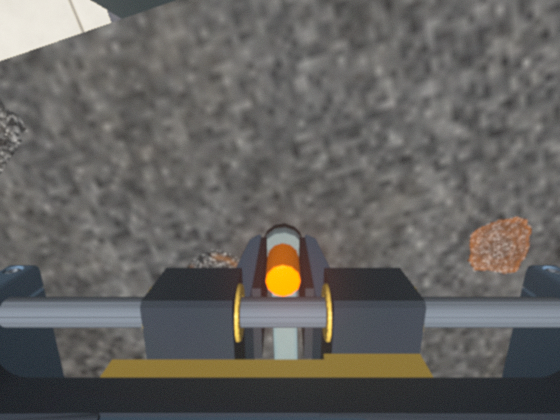

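The knob is held between the fingers at (283,270). I'll continue past the detent to the stop.

```bash
python3 - <<'E'
from h import *
from bench import ctrl
import cv2
for t in (1.55,1.72,1.88,2.0,2.08):
    ctrl.move_l(knob(t,.031),vel=.12,ori=ori(np.degrees(t)+YAW))
    print(round(t,2),ctrl.current_contact_force().round(1),round(ctrl.current_grip_width()*91,1),ctrl.current_t())
ctrl.command_gripper(0.6)
print(ctrl.current_contact_force().round(1),ctrl.current_t())
ctrl.move_l(knob(2.08,.19),vel=.2)
T=wpose(ctrl);im=ctrl.read_camera("wrist");cv2.imwrite("pics/e_wrist.png",im)
cp=ctrl.camera_params("wrist")
for a in (1.9,2.0,2.1): print(a,proj(cp,knob(a,.054),T))
print(proj(cp,W((-.09,-.05,.022)),T),ctrl.current_t())
im=ctrl.read_camera("top");cv2.imwrite("pics/e_top.png",cv2.resize(im[155:245,190:335],None,fx=5.5,fy=5.5,interpolation=cv2.INTER_CUBIC))
E
```

```text
1.55 [ 6.4  0.9 -6.8] 16.9 6.25
1.72 [ 8.7  2.7 -8.2] 17.4 6.575
1.88 [10.7  4.  -9.5] 17.0 6.8917
2.0 [ 11.6   6.3 -11.8] 17.1 7.1667
2.08 [10.4 19.5 -8.9] 16.8 7.4167
[-0.4 -0.3  0. ] 8.1417
1.9 [[302.6833242  204.40307488]]
2.0 [[291.19396753 202.95352011]]
2.1 [[279.58420686 202.62133379]]
[[281.98016401 289.49548096]] 9.1333
```

View pics/e_wrist.png

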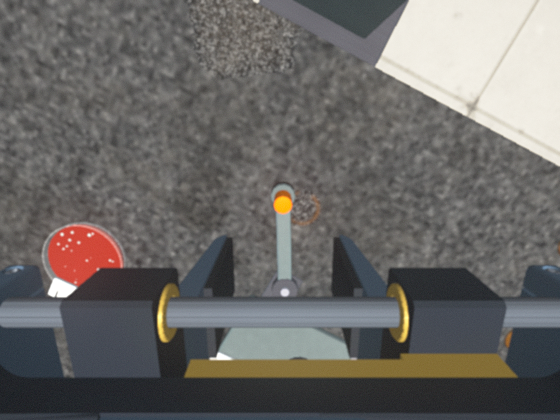

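View pics/e_top.png

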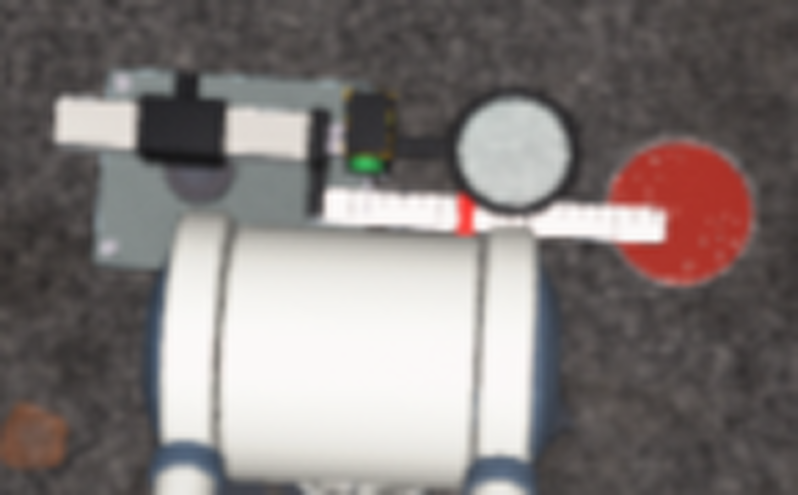

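The knob at (283,204) and hinge at (285,292) show the leg pointing at θ≈2.1, matching the predicted offset, and contact with the stop was felt (about 20 N). Next I'll look at the grip from above.

```bash
python3 - <<'E'
from h import *
from bench import ctrl
import cv2
ctrl.move_l(knob(2.08,.27),vel=.25)
ctrl.command_gripper(1.0)
ctrl.goto(W((0,-.083,.28)),ori(YAW))
T=wpose(ctrl);im=ctrl.read_camera("wrist");cv2.imwrite("pics/f_wrist.png",im);np.save("T2.npy",T)
cp=ctrl.camera_params("wrist")
for n,m in (("gripTop",(0,-.083,.166)),("TL",(-.018,-.070,.166)),("TR",(.018,-.070,.166)),("BL",(-.018,-.096,.166)),("BR",(.018,-.096,.166)),("mark",(-.034,-.139,.1)),("r1",(-.025,-.252,.1)),("r2",(-.043,-.252,.1)),("lens",(0,-.163,.116)),("ptr",(-.034,-.083,.105))): print(n,proj(cp,W(m),T))
print(ctrl.current_t(),ctrl.current_q())
E
```

```text
gripTop [[282.60776794 208.85697295]]
TL [[262.03883235 194.53389131]]
TR [[303.20239007 194.57265622]]
BL [[262.51898033 222.79044564]]
BR [[302.6727085  222.82910001]]
mark [[252.30374491 240.82503305]]
r1 [[261.99304275 327.59915711]]
r2 [[247.21482181 327.58378337]]
lens [[282.56990539 266.63219749]]
ptr [[250.58231384 193.16453464]]
12.3167 [-1.26182300e+00  2.65852738e+01  6.94325007e+01  8.08108302e-04
  8.39803389e+01  2.33068664e+00]
```

View pics/f_wrist.png

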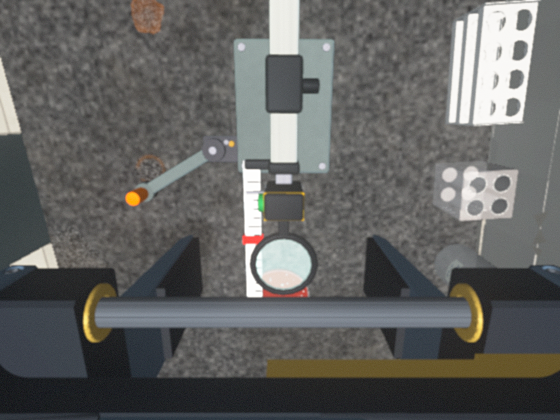

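```bash
python3 - <<'E'
import cv2
a=cv2.imread("pics/f_wrist.png")[150:250,225:345]; cv2.imwrite("pics/f_z.png",cv2.resize(a,None,fx=6,fy=6,interpolation=cv2.INTER_CUBIC))
E
```

```text
(no output)
```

View pics/f_z.png

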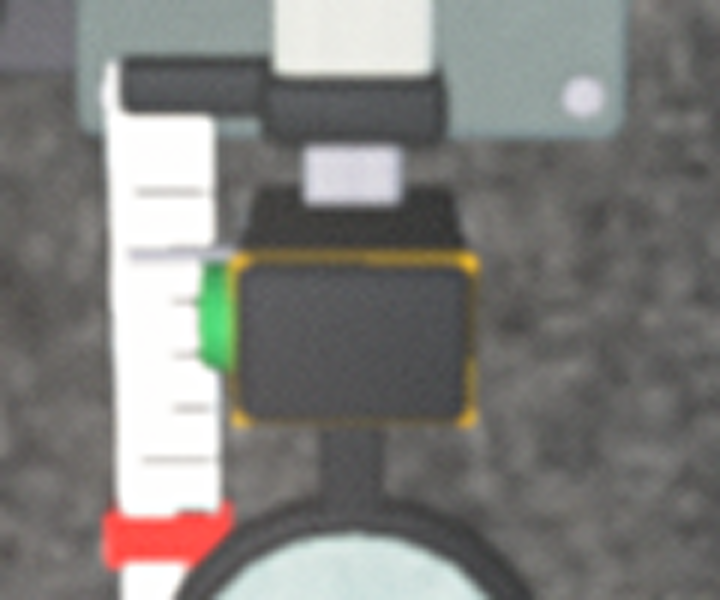

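The grip's top face spans (263.5,191)–(304.5,221), the pointer is at (255,192) and the clip at (253,239.5). I'll compute positions from these.

```bash
python3 - <<'E'
from h import *
from bench import ctrl
cp=ctrl.camera_params("wrist");T=np.load("T2.npy")
R=np.array([[np.cos(P[2]),np.sin(P[2])],[-np.sin(P[2]),np.cos(P[2])]])
f=lambda u:np.array(u)/6+np.array([225,150])-.42
for n,u,z in (("gTL",(232,248),.166),("gBR",(478,428),.166),("gc",(355,338),.166),("ptr",(180,252),.105),("mark",(168,537),.1),("mk0",(112,512),.1),("mk1",(112,568),.1),("t0",(170,191),.1),("t2",(185,301),.1),("t5",(175,460),.1)):
    a=onz(cp,f(u),z,T); print(n,a.round(4),(R@(a[:2]-P[:2])).round(4))
E
```

```text
gTL [0.6225 0.0628 0.166 ] [-0.0169 -0.0668]
gBR [0.657  0.0332 0.166 ] [ 0.0194 -0.0942]
gc [0.6395 0.0482 0.166 ] [ 0.001  -0.0803]
ptr [0.6088 0.0492 0.105 ] [-0.0297 -0.0813]
mark [ 0.6014 -0.0061  0.1   ] [-0.0336 -0.1369]
mk0 [ 5.914e-01 -5.000e-04  1.000e-01] [-0.0439 -0.132 ]
mk1 [ 0.5903 -0.0116  0.1   ] [-0.0443 -0.1431]
t0 [0.6075 0.0592 0.1   ] [-0.0317 -0.0713]
t2 [0.6084 0.039  0.1   ] [-0.0295 -0.0915]
t5 [0.604  0.0089 0.1   ] [-0.032  -0.1217]
```

```bash
python3 - <<'E'
from h import *
from bench import ctrl
import cv2
ctrl.move_l(W((.001,-.081,.19)),vel=.15)
hit=ctrl.move_l(W((.001,-.081,.129)),vel=.08,contact_N=6)
print(hit,ctrl.current_tool_pos(),ctrl.current_contact_force().round(1),ctrl.current_t())
ctrl.command_gripper(0.0)
print(ctrl.current_grip_width()*91,ctrl.current_contact_force().round(1),ctrl.current_tool_pos(),ctrl.current_t())
T=wpose(ctrl);im=ctrl.read_camera("wrist");cv2.imwrite("pics/g_wrist.png",im);np.save("T3.npy",T)
E
```

```text
False [0.63980318 0.04751132 0.12945255] [-0.1 -0.6 -0.7] 13.975
35.68776863931837 [-4.6 -0.8  3. ] [0.63905899 0.04747058 0.12893331] 14.8583
```

View pics/g_wrist.png

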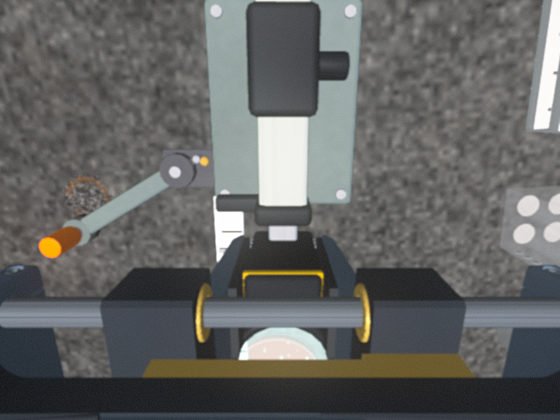

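The grip width is 35.7 mm, so the block is held with the button flush, and the leg is still out. I'll draw the arm out now.

```bash
python3 - <<'E'
from h import *
from bench import ctrl
import cv2
p0=ctrl.current_tool_pos(); d=W((0,-1,0))-W((0,0,0))
for s in (.015,.056):
    ctrl.move_l(p0+d*s,vel=.05)
    p=ctrl.current_tool_pos()
    print(s,((p-p0)@d).round(4),ctrl.current_contact_force().round(1),ctrl.current_grip_width()*91,ctrl.current_t())
T=wpose(ctrl);im=ctrl.read_camera("wrist");cv2.imwrite("pics/h_wrist.png",im);np.save("T4.npy",T)
for n,b in (("top",(155,245,190,335)),("scene",(145,245,205,345))):
    a=ctrl.read_camera(n);cv2.imwrite(f"pics/h_{n}.png",cv2.resize(a[b[0]:b[1],b[2]:b[3]],None,fx=5.5,fy=5.5,interpolation=cv2.INTER_CUBIC))
E
```

```text
0.015 0.0149 [-3.2  3.   2.6] 35.80632150108606 15.3583
0.056 0.0558 [-3.2  3.3  3.2] 35.88039291156296 16.325
```

View pics/h_wrist.png

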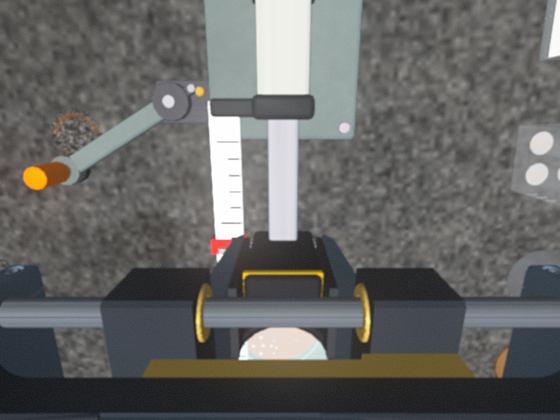

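View pics/h_scene.png

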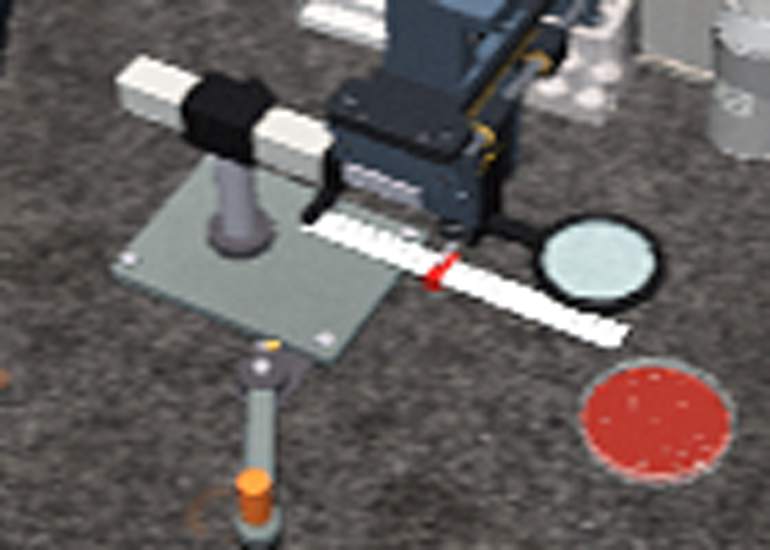

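View pics/h_top.png

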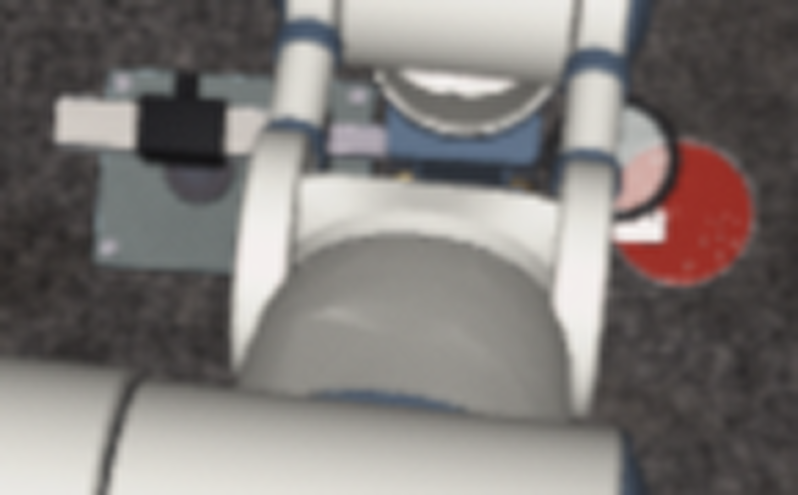

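The scene view shows the pointer tip over the clip near (443,268), with the leg out. I'll check both more closely.

```bash
python3 - <<'E'
import cv2
from bench import ctrl
a=cv2.imread("pics/h_wrist.png")[205:275,195:275]; z=cv2.resize(a,None,fx=7,fy=7,interpolation=cv2.INTER_CUBIC)
b=ctrl.read_camera("scene")[175:205,265:315]; z2=cv2.resize(b,None,fx=12,fy=12,interpolation=cv2.INTER_CUBIC)
cv2.imwrite("pics/i_z.png",z);cv2.imwrite("pics/i_z2.png",z2)
E
```

```text
(no output)
```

View pics/i_z.png

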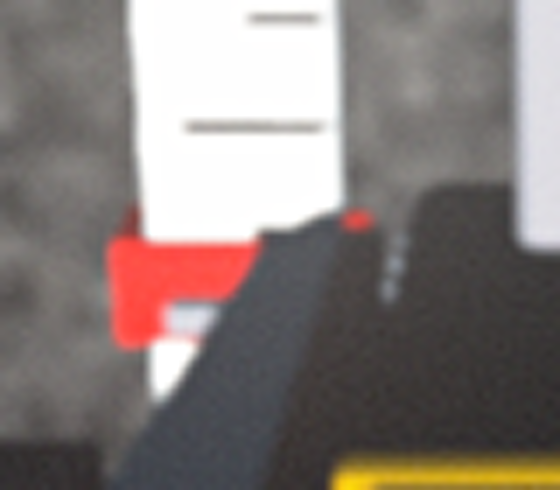

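View pics/i_z2.png

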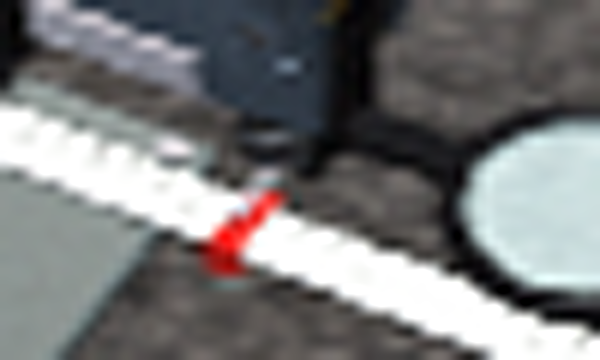

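```bash
python3 - <<'E'
from h import *
from bench import ctrl
cp=ctrl.camera_params("wrist");T=np.load("T4.npy")
R=np.array([[np.cos(P[2]),np.sin(P[2])],[-np.sin(P[2]),np.cos(P[2])]])
f=lambda u:np.array(u)/7+np.array([195,205])-.43
for n,u,z in (("ptr",(190,320),.105),("ptr",(190,320),.1065),("m0",(125,240),.102),("m1",(125,347),.102),("m0",(125,240),.1005),("m1",(125,347),.1005),("t5",(250,126),.1),("t4",(285,18),.1)):
    a=onz(cp,f(u),z,T); print(n,z,(R@(a[:2]-P[:2])).round(4))
E
```

```text
ptr 0.105 [-0.0375 -0.1384]
ptr 0.1065 [-0.0372 -0.1378]
m0 0.102 [-0.0436 -0.1319]
m1 0.102 [-0.0442 -0.1424]
m0 0.1005 [-0.0439 -0.1325]
m1 0.1005 [-0.0445 -0.143 ]
t5 0.1 [-0.0321 -0.1217]
t4 0.1 [-0.0286 -0.1117]
```

The pointer is within about 1 mm of the clip's centre by both the wrist view and the travel. One last leg and hold check, then I'll hand in.

```bash
python3 - <<'E'
from h import *
from bench import ctrl
cp=ctrl.camera_params("wrist");T=np.load("T4.npy")
print("knob pred 2.0/2.1",proj(cp,knob(2.0,.054),T),proj(cp,knob(2.1,.054),T),"hinge",proj(cp,W((-.09,-.05,.022)),T))
p=ctrl.current_tool_pos();ctrl.sleep(1.0)
print(ctrl.current_tool_pos()-p,ctrl.current_grip_width()*91,ctrl.current_contact_force().round(1),ctrl.current_t())
ctrl.sign_off()
E
```

```text
knob pred 2.0/2.1 [[ 24.46548565 169.6890594 ]] [[ 34.09848287 182.69029185]] hinge [[168.08517409 105.709652  ]]
[-9.60552446e-06 -1.43507535e-05 -2.09507299e-05] 35.65150776864365 [-3.9  4.3  2.8] 17.525
the job is handed in; nothing more can be done
```

The job is done and handed in at 17.5 s, with the gripper still holding the arm at the red clip.

- **Leg:** I gripped the orange knob and swung the leg past the detent until it pressed on the end stop (about 20 N). In the last wrist picture the knob sits (-133, 77) px from the hinge. The model predicts (-134, 77) px at 2.1 rad, so the leg is seated. It was seated before I drew the arm out.
- **Arm:** I squeezed the grip block to 35.7 mm, so the 36 mm block is held with the button flush, and drew it out 55.8 mm. The pointer reads y ≈ -138 mm in the stand's frame and the clip's centre -137 to -138 mm, so they agree to about 1 mm. Over a 1 s hold just before handing in, the arm did not move (less than 0.03 mm).
- **Loose things:** The gripper kept clear of them, and the dish looks unmoved in the last pictures. I did not measure each of the others again.
- **Disagreements:** My first stand fit was off by 1–2 mm, which I corrected from the wrist view at the grip. The rule's inner end was about 5 mm off in the top-camera fit, probably because a bracket hides it. The last top picture was blocked by the arm, so the final pointer check rests on the wrist view, with the scene view showing the same roughly.

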